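# Stow the consumables tray under the bench riser and pin it

### The arm

A 7-joint arm with a two-finger parallel gripper is mounted at the origin on a cart in front of the work surface, level with it; the furniture and walls round the work are solid. World frame = base frame: x ahead of the robot, y to its left, z up, the work surface at z = 0. Lengths are in m, angles in rad, forces in N, time in s.
With the tool pointing down it reaches from about 0.35 to 0.9 m from the base axis. Payload 8.1 kg.
Tool frame: the origin (TCP) lies midway between the tips of the shut fingers; the grasp point (between the pads) lies 19 mm behind it; z points along the fingers, y is the line along which they close (so a half turn about z gives the same grasp; the last joint's range is limited). The gripper opens to 92 mm and grips with 3 to 60 N. Pads are 19 mm wide; open, the fingers measure 130 mm over their backs; the gripper's body (75 mm by 190 mm) begins 47 mm behind the grasp point.
Start: joints at [-1.277, 0.434, 0.025, 1.573, -0.012, 1.134, -0.075], TCP at [0.242, 0.576, 0.227] pointing down, gripper open.
Joint ranges: [-2.62, 2.62], [-0.44, 2.09], [-1.27, 1.32], [0.08, 2.57], [-1.32, 4.46], [0.12, 2], [-2.74, 2.74]. Speed limits (rad/s): [2.22, 2.22, 3.01, 3.01, 3.14, 3.14, 3.14].

### API

Orientations are given as a rotation vector (axis times angle).
In Python, from cell import arm gives the robot as it stands.
- The arm moves only by the tool carry_out, never from a script. Its arguments are lists of equal length, an entry for each row: "claw": the finger opening in cm, from 0 to 9.18; "delta_pos": the shift along the tool's x, y, z in cm, a list of three; "angular": the turn, a rotation vector about the tool's x, y, z in rad, a list of three. In form: {"claw": [claw, ...], "delta_pos": [[dx, dy, dz], ...], "angular": [[ax, ay, az], ...]}. A call has 1 to 20 rows; each row shifts and turns the commanded pose from where the row before left it, along the tool's axes as they then stand; what a row does not reach is not made up. A row lasts 1/10 s, in which the tool goes at most 50 mm and 8.59 degrees, less where a joint would pass 70% of its speed; a pose out of reach is approached as far as the arm can. A call with a gripper value outside its range is refused whole. The fingers move at their own pace and stop on an object; "force" is the grip in N (left out, the last holds). Time passes only in rows, so rows that do not move let the fingers close. It gives the time, the measured TCP pose, the force, the opening and the grip force at its end, in the units of the state.
- arm.observe(): the state, without advancing time (a new reading comes with each control period).
- arm.get_image(name): name is "scene" or "top" or "wrist"; returns a dict with "frame" (420x560x3 uint8, red, green, blue), "mtx" (3x3 intrinsics, pixels), "T" (4x4, takes a point from camera to world coordinates). Camera axes: x right, y down, z forward; pixel columns grow to the right and rows downward; lengths in m; the calibration is good to about 2 mm. A picture is of the moment at which its call begins. There is no depth.
- arm.sign_off(): hands the job in; it is judged then, once.
Trained networks look in a picture, given as the dict that the camera call returned (one of the last four; its "shot" number tells which), for a name from the list of things; names that differ only in an ending like _2 or _b are one class to them, and where a whole thing is asked for, a point or a joint stands for the part that bears it (a point fixed in the world has none). Each returns a list of dicts, best first, with "conf" (0 to 1); they miss things now and then, are a little off and sometimes report something else, mostly with a low value. They report only what shows in the picture. A call takes as long as a camera call.
- arm.look_for(label, picture): "centre" ([column, row] as shares, 0 to 1, of the picture: columns of its width, rows of its height, amid what is visible of it).
- arm.trace(label, picture): "region" (420x560 bool, what is visible of it) and "centre" ([column, row] as shares, 0 to 1, of the picture: columns of its width, rows of its height, amid what is visible of it).
- arm.place_of(label, picture): "centre" ([column, row] as shares, 0 to 1, of the picture: columns of its width, rows of its height: a listed point, or the origin of a listed thing).
The state is a dict: "clock": time; "joints": joint angles; "dq": joint speeds; "joint_efforts": joint torques, N m; "position": TCP position; "ee_rot": TCP orientation; "force": force on the tool from outside, world axes, zero at the start; "ft_torque": the same for the moment, N m; "width": opening from 0.0 (shut) to 1.0 (fully open); "gripper_force": force on a finger pad.
Only numpy, scipy, OpenCV 4.12 (cv2) and the standard library are available. Lean on these libraries where they do the work, as an engineer would, in place of code of your own. Each camera call takes 0.05 s, during which the arm holds its last target. There are 200 camera calls.

### The job

Stow the blue tray of tins in its bay under the plywood bench riser: slide it in flat on the bench, handle outward at the open side, until it is fully home against the stop at the back, with the tins staying upright in it and neither tray, tins nor gripper knocking the shelf above. Then push the hitch pin by its red knob all the way in, through the riser's cheek and the ear of the tray, and swing its wire loop right round over the pin's end, so that the saw cannot shake the tray out. Leave the things on and beside the riser where they are.

Things in the scene. Friction and masses are not known exactly. Their poses are not given: they have to be found in the camera images.
- riser: Fixed plywood bench riser. Origin on the bench under the middle of the shelf's front edge; x into the bay, y left, z up. Bay y = -92 to +92 mm between two cheeks 12 mm thick, from x = 4 mm to the back; wooden stop rail at the back, face at x = 128 mm, 34 mm high. Outside the right cheek (-y) a steel bush (outer face y = -106 mm) holds the hitch pin, axis x = 24, z = 24 mm.
- riser_shelf: The riser's plywood shelf, 140 mm deep, 208 mm wide, fixed on the cheeks. Origin and axes as the riser: front edge at x = 0, underside at z = 80 mm, top at z = 92 mm. It overhangs the stowed tray and its handle, so that only a tilted tool reaches the handle there.
- tray: Loose blue tray on black skids, 0.5 to 1 kg with its tins. Origin: centre of the body's underside. Body 90 mm deep (x = -45 to 45), 176 mm wide, walls to z = 33 mm, rear corners (+x) cut at 45 degrees. Handle and ear stick out at the front (-x); it enters the bay +x first. Fully home the rear wall meets the stop: origin at x = 83 mm, y = 0 in the riser's frame, 4 mm side play.
- tray_handle (a point): Grasp point on the tray's black upright handle plate, 6 mm behind its free end, 30 mm above the bench, at tray x = -69, y = 0 mm. The plate runs x = -75 to -45 mm, is 14 mm thick in y (pinch it across y) and z = 8 to 40 mm high. x axis along the plate towards the tray. When home the free end is 8 mm behind the shelf's front edge.
- ear_hole (a point): Centre of the 12 mm cross hole (along y) in the tray's steel ear, 24 mm above the bench. The ear, 6 mm thick, runs forward from the right wall (tray x = -73 to -43, y = -88 to -82, z = 7 to 41 mm). In line with the hitch pin when the tray is fully home.
- screw_tin: Open galvanised tin, 79 mm across, 48 mm high, standing loose in the left-hand (+y) half of the tray, on its floor 10 mm above the bench. Origin at the centre of its underside.
- wax_tin: Cream-coloured round tin, 69 mm across, 45 mm high, standing loose in the right-hand (-y) half of the tray. Origin at the centre of its underside.
- hitch_pin (a joint): Travel of the brass hitch pin in m: 0 drawn out, 0.030 all the way in; it moves along +y of the riser. Stiff fit, about 2 N; stays where it is left. 8 mm thick with a tapered tip; enters the tray's ear only if the hole is in line within about 3 mm.
- pin_knob (a point): Centre of the outer face of the pin's red knob (20 mm across, 24 mm above the bench), facing -y of the riser: push it towards +y of the riser. In the riser's frame at x = 24 mm, and y = -159 mm drawn out, -129 mm all the way in.
- wire_loop (a joint): Angle of the steel wire loop in rad: about 0 open (points to -x of the riser), 1.57 closed (points along the pin to +y, wrapped round the front of cheek and ear, its end wires across the pin's end). Swings in a level plane, clockwise from above to close; stays where it is left (friction 0.03 N m).
- loop_hinge (a point): The loop's upright hinge axis, on the pin's collar, 24 mm above the bench; travels with the pin (riser frame x = 12 mm, y = -110.5 mm when the pin is in).
- loop_bar (a point): Point on the loop's outer long side, between its two wires (3.6 mm thick, at 16 and 32 mm above the bench): 35 mm along the loop from the hinge, 20 mm beside it. Open, that side is the -y side (riser frame); closed, the front side, 8 mm in front of the shelf's edge. Push it from outside, round the hinge, until it stops.
- masking_tape: Roll of masking tape, 100 mm across, 25 mm high, lying on the shelf. A bystander.
- tape_measure: Yellow tape measure, 68 x 85 x 31 mm, lying on the shelf. A bystander.
- sanding_block: Cork sanding block, 63 x 100 x 29 mm, lying on the bench near the tray. A bystander.

How it is judged:
By the outcome, as a careful person would: the job done as asked, in the order asked, and still so for the second after the job is handed in, with the robot touching nothing.
It also fails if it takes over 69 s, if anything falls off the work surface, if the arm or the gripper's body presses on something with over 40 N, if the wrist force passes 120 N, or if a joint passes its speed limit or range.

## Working session

There is one attempt and no reset: what is moved stays moved. The work goes in short steps, Python scripts to look and compute and a tool call to move; the robot and the scene stay as the last step left them, time stands still between calls to the robot, and variables do not carry over. Pictures are saved under pics/ and viewed, at most 10 in all, crops included, and the job is handed in when it is done.

Besides the shell and the picture viewer there is one more tool, called after "Emit:" in YAML: its name, and indented under it one key for each argument. carry_out: Moves the arm, as the interface text tells. Its arguments: {"type":"object","properties":{"claw":{"type":"array","items":{"type":"number"}},"delta_pos":{"type":"array","items":{"type":"array","items":{"type":"number"}}},"angular":{"type":"array","items":{"type":"array","items":{"type":"number"}}},"force":{"type":"number"}},"required":["claw","delta_pos","angular"]}

```bash
mkdir -p pics; cat > h.py <<'E'
import numpy as np, cv2, sys
from scipy.spatial.transform import Rotation as R
from cell import arm
def px2z(p,c,z):
    u=np.array([c[0]*560,c[1]*420,1.]);d=p['T'][:3,:3]@np.linalg.inv(p['mtx'])@u;o=p['T'][:3,3]
    return o+d*(z-o[2])/d[2]
def proj(p,X):
    X=np.atleast_2d(X);c=(X-p['T'][:3,3])@p['T'][:3,:3];q=c@p['mtx'].T;return q[:,:2]/q[:,2:]
def save(p,n): cv2.imwrite('pics/'+n,cv2.cvtColor(p['frame'],cv2.COLOR_RGB2BGR))
E
python3 - <<'E'
from h import *
np.set_printoptions(precision=4,suppress=True)
Z=dict(riser=0,riser_shelf=0,tray=.003,tray_handle=.03,ear_hole=.024,screw_tin=.01,wax_tin=.01,pin_knob=.024,loop_hinge=.024,loop_bar=.024,sanding_block=0,masking_tape=.092,tape_measure=.092)
s=arm.observe();print(s)
for n in ('scene','top'):
    p=arm.get_image(n);save(p,n+'0.png');print(n,p['T'][:3,3],p['T'][:3,2])
    for k,z in Z.items():
        r=arm.place_of(k,p)
        for a in r[:2]: print(k,round(a['conf'],2),np.round(np.array(a['centre'])*[560,420]),px2z(p,a['centre'],z))
E
```

```text
{'clock': 0.0, 'joints': array([-1.2766,  0.4352,  0.025 ,  1.5741, -0.0116,  1.134 , -0.0751]), 'dq': array([-0.    ,  0.0012, -0.0005, -0.0001,  0.0005, -0.0004,  0.0014]), 'joint_efforts': array([ -0.0014, -66.7867,   0.9844, -31.4474,  -0.0605,   0.043 ,
         0.0002]), 'position': array([0.2414, 0.5759, 0.226 ]), 'ee_rot': array([-0.6193, -3.0797,  0.0024]), 'force': array([ 0.5421,  0.4222, -0.1453]), 'ft_torque': array([-0.0175, -0.0739, -0.0142]), 'gripper_force': 0.0, 'width': 1.0030001858248552}
scene [ 0.0126 -0.6979  0.7722] [ 0.5047  0.5099 -0.6966]
riser 0.73 [319. 255.] [ 0.5278 -0.2658  0.    ]
riser_shelf 0.75 [318. 256.] [ 0.5263 -0.2664 -0.    ]
tray 0.7 [268. 238.] [ 0.4835 -0.164   0.003 ]
tray_handle 0.69 [238. 217.] [ 0.4631 -0.0962  0.03  ]
ear_hole 0.78 [219. 247.] [ 0.3846 -0.1299  0.024 ]
ear_hole 0.31 [262. 186.] [ 0.569  -0.0526  0.024 ]
screw_tin 0.62 [277. 225.] [ 0.5197 -0.1543  0.01  ]
wax_tin 0.75 [259. 248.] [ 0.4477 -0.1763  0.01  ]
pin_knob 0.88 [279. 307.] [ 0.3736 -0.3134  0.024 ]
loop_hinge 0.6 [281. 292.] [ 0.3977 -0.2926  0.024 ]
loop_bar 
[... 359 characters left out ...]
.2681  0.    ]
riser_shelf 0.82 [318. 199.] [ 0.5209 -0.2675  0.    ]
tray 0.84 [264. 219.] [ 0.4818 -0.1698  0.003 ]
tray_handle 0.69 [224. 228.] [ 0.4614 -0.1016  0.03  ]
ear_hole 0.66 [248. 274.] [ 0.3832 -0.146   0.024 ]
screw_tin 0.92 [255. 196.] [ 0.5232 -0.1534  0.01  ]
screw_tin 0.23 [382. 213.] [ 0.4975 -0.3808  0.01  ]
wax_tin 0.62 [338. 270.] [ 0.3929 -0.3043  0.01  ]
wax_tin 0.58 [269. 242.] [ 0.4403 -0.1811  0.01  ]
pin_knob 0.85 [346. 277.] [ 0.3808 -0.3162  0.024 ]
loop_hinge 0.64 [339. 271.] [ 0.3911 -0.3048  0.024 ]
loop_hinge 0.24 [383. 214.] [ 0.494  -0.3816  0.024 ]
loop_bar 0.65 [318. 290.] [ 0.358  -0.2686  0.024 ]
sanding_block 0.9 [193. 156.] [ 0.5982 -0.0358  0.    ]
```

View pics/scene0.png

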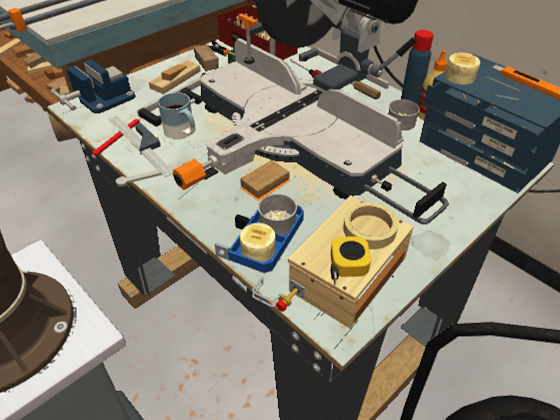

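View pics/top0.png

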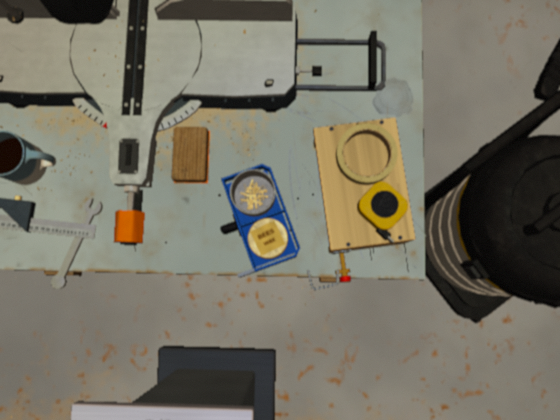

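The scene shows the blue tray at about (268,238), the riser at (350,265) opening to the left, and the red knob at (279,307). The top view agrees: tray (264,219), riser (365,185), knob (346,279). The saw's orange handle at (128,225) stands behind the tray handle. Next I fit the riser and tray poses from both views and work out the hover move.

```bash
cat >> h.py <<'E'
from scipy.optimize import least_squares
RP=dict(riser=(0,0,0),pin_knob=(.024,-.159,.024),loop_hinge=(.012,-.1405,.024),loop_bar=(-.023,-.1605,.024))
TP=dict(tray=(0,0,.003),tray_handle=(-.069,0,.030),ear_hole=(-.059,-.085,.024))
def tf(q,P): 
    c,s=np.cos(q[2]),np.sin(q[2]);P=np.atleast_2d(P);return np.c_[q[0]+c*P[:,0]-s*P[:,1],q[1]+s*P[:,0]+c*P[:,1],P[:,2]]
def fit(pics,pts,q0,rect=None,label=None):
    obs=[]
    for p in pics:
        for k,P in pts.items():
            r=arm.place_of(k,p)
            for a in r[:3]:
                uv=np.array(a['centre'])*[560,420]
                if np.linalg.norm(uv-proj(p,tf(q0,P))[0])<20*(p['mtx'][0,0]/500): obs.append((p,P,uv));break
        if rect:   # hull of traced top face, corners matched to nearest hull-quad corner
            pass
    f=lambda q:np.concatenate([(proj(p,tf(q,P))[0]-uv)/p['mtx'][0,0]*500 for p,P,uv in obs])
    r=least_squares(f,q0,loss='soft_l1');return r.x,np.round(r.fun,1)
def go(pos,Rt):
    s=arm.observe();Rc=R.from_rotvec(s['ee_rot']);
    print('pos',np.round(s['position'],4),'shift cm',np.round(Rc.inv().apply(np.array(pos)-s['position'])*100,2),'turn',np.round((Rc.inv()*Rt).as_rotvec(),3))
def down(yaw,tilt=0): # tool x=-x_r, y=y_r, z down, tilted tip towards +x_r
    c,s=np.cos(yaw),np.sin(yaw);X=np.array([-c,-s,0]);Y=np.array([-s,c,0]);
    return R.from_matrix(np.c_[X,Y,np.cross(X,Y)])*R.from_rotvec([0,-tilt,0])
E
python3 - <<'E'
from h import *
pics=[arm.get_image('scene'),arm.get_image('top')]
rq,e=fit(pics,RP,[.5265,-.267,-1.409]);print('riser',rq,e)
tq,e=fit(pics,TP,[.482,-.167,-1.27]);print('tray',tq,e)
p=pics[1]
print(pics[0]['mtx'][0,0],p['mtx'][0,0])
for l,z in (('riser_shelf',.092),('tray',.033)):
  for p in pics:
    t=arm.trace(l,p)
    if not t: continue
    m=t[0]['region'].astype(np.uint8);c=cv2.findContours(m,0,1)[0];c=np.vstack(c)[:,0]
    w=np.array([px2z(p,(u/560,v/420),z)[:2] for u,v in c+.5])
    r=cv2.minAreaRect((w*1000).astype(np.float32));print(l,t[0]['conf'],r,cv2.boxPoints(r).round(0).tolist())
go([.452,-.065,.30],down(tq[2]))
print(tf(tq,[-.069,0,.03]))
E
```

```text
riser [ 0.52683125 -0.26458753 -1.40633353] [-1.  -0.9  1.  -1.7 -0.6  3.2  2.1 -7.9  0.8 -1.6  3.2  0.5 -0.1  1.
 -1.4  1.6]
tray [ 0.4877776  -0.16418913 -1.19153819] [-0.1 -0.7  0.4 -2.8  3.9  0.3  1.1  1.5 -4.   0.8]
508.6430916504509 536.7820342159204
riser_shelf 0.7 ((530.6724243164062, -340.95526123046875), (214.40687561035156, 141.43679809570312), 8.717360496520996) [[414.0, -287.0], [435.0, -427.0], [647.0, -395.0], [626.0, -255.0]]
riser_shelf 0.67 ((533.630126953125, -337.2760009765625), (209.35145568847656, 141.42825317382812), 8.347370147705078) [[420.0, -283.0], [440.0, -422.0], [647.0, -392.0], [627.0, -252.0]]
tray 0.57 ((442.8344421386719, -179.91197204589844), (100.37418365478516, 69.32891845703125), 46.92728805541992) [[383.0, -193.0], [434.0, -240.0], [502.0, -167.0], [452.0, -120.0]]
tray 0.75 ((477.43841552734375, -153.22552490234375), (177.62271118164062, 120.45529174804688), 21.43246078491211) [[373.0, -130.0], [417.0, -242.0], [582.0, -177.0], [538.0, -65.0]]
pos [0.2416 0.5765 0.2267] shift cm [-44.2  -51.03  -7.33] turn [ 0.    -0.     0.795]
[[ 0.46223163 -0.1000923   0.03      ]]
```

Emit:
carry_out:
  claw: [9,9,9,9,9,9,9,9,9,9,9,9,9,9,9,9,9,9,9,9]
  delta_pos:
    - [-2.2,-2.55,-0.37]
    - [-2.2,-2.55,-0.37]
    - [-2.2,-2.55,-0.37]
    - [-2.2,-2.55,-0.37]
    - [-2.2,-2.55,-0.37]
    - [-2.2,-2.55,-0.37]
    - [-2.2,-2.55,-0.37]
    - [-2.2,-2.55,-0.37]
    - [-2.2,-2.55,-0.37]
    - [-2.2,-2.55,-0.37]
    - [-2.2,-2.55,-0.37]
    - [-2.2,-2.55,-0.37]
    - [-2.2,-2.55,-0.37]
    - [-2.2,-2.55,-0.37]
    - [-2.2,-2.55,-0.37]
    - [-2.2,-2.55,-0.37]
    - [-2.2,-2.55,-0.37]
    - [-2.2,-2.55,-0.37]
    - [-2.2,-2.55,-0.37]
    - [-2.2,-2.55,-0.37]
  angular:
    - [0,0,0]
    - [0,0,0]
    - [0,0,0]
    - [0,0,0]
    - [0,0,0]
    - [0,0,0]
    - [0,0,0]
    - [0,0,0]
    - [0,0,0]
    - [0,0,0]
    - [0,0,0]
    - [0,0,0]
    - [0,0,0]
    - [0,0,0]
    - [0,0,0]
    - [0,0,0]
    - [0,0,0]
    - [0,0,0]
    - [0,0,0]
    - [0,0,0]

```text
clock: 4.4
position: [0.4505, -0.0654, 0.3012]
ee_rot: [0.619, 3.079, 0.001]
force: [1.0, -0.8, -0.0]
width: 0.977
gripper_force: 0.0
```

Emit:
carry_out:
  claw: [9,9,9,9,9,9,9,9]
  delta_pos:
    - [0,0,0]
    - [0,0,0]
    - [0,0,0]
    - [0,0,0]
    - [0,0,0]
    - [0,0,0]
    - [0,0,0]
    - [0,0,0]
  angular:
    - [0,0,0.13]
    - [0,0,0.13]
    - [0,0,0.13]
    - [0,0,0.13]
    - [0,0,0.13]
    - [0,0,0.14]
    - [0,0,0]
    - [0,0,0]

```text
clock: 5.2
position: [0.4502, -0.064, 0.3008]
ee_rot: [1.751, 2.608, 0.0]
force: [-0.1, -0.3, 0.2]
width: 0.984
gripper_force: 0.0
```

```bash
python3 - <<'E'
from h import *
w=arm.get_image('wrist');save(w,'w1.png');print(arm.observe()['joints'].round(2),w['mtx'][0,0],w['T'][:3,3])
pics=[arm.get_image('top'),arm.get_image('scene'),w]
tq,e=fit(pics,TP,[.482,-.16,-1.2]);print('tray',tq,e)
rq,e=fit(pics,RP,[.5235,-.268,-1.42]);print('riser',rq,e)
for l,z in (('riser_shelf',.092),('tray',.033)):
    t=arm.trace(l,w)
    if not t: continue
    m=t[0]['region'].astype(np.uint8);c=cv2.findContours(m,0,1)[0];c=np.vstack(c)[:,0]
    v=np.array([px2z(w,(a/560,b/420),z)[:2] for a,b in c+.5])
    r=cv2.minAreaRect((v*1000).astype(np.float32));print(l,t[0]['conf'],r,cv2.boxPoints(r).round(0).tolist())
for k,P in {**TP,**RP}.items():
    for a in arm.place_of(k,w)[:1]: print(k,a['conf'],np.array(a['centre'])*[560,420],px2z(w,a['centre'],P[2]))
h=tf(tq,[-.069,0,.03])[0];print(h);go([h[0],h[1],.15],down(tq[2]))
E
```

```text
[-0.51  0.08  0.59  1.88 -0.05  1.19  0.48] 359.2921438157745 [0.41967181 0.0137217  0.45797623]
tray [ 0.48648017 -0.16425786 -1.23230347] [-1.8  0.9 -0.1 -2.4  3.3 -2.6  3.  -1.3 -0.1  0.7  3.4  1.7 -1.5  0.
 -4.  -2.1]
riser [ 0.52699138 -0.26702894 -1.41546183] [ 2.4 -0.3  1.3  0.7 -1.1 -0.   1.6 -0.7 -2.2 -1.3  0.3 -0.6 -0.5  1.8
 -0.5 -4.5]
riser_shelf 0.78 ((525.8947143554688, -289.82421875), (218.05340576171875, 68.17279052734375), 22.181751251220703) [[412.0, -299.0], [438.0, -363.0], [640.0, -280.0], [614.0, -217.0]]
tray 0.97 ((479.2457580566406, -148.52218627929688), (177.18014526367188, 123.83140563964844), 21.623916625976562) [[374.0, -124.0], [420.0, -239.0], [584.0, -173.0], [539.0, -58.0]]
tray 0.78 [271.88 243.81] [ 0.48272384 -0.16379228  0.003     ]
tray_handle 0.94 [277.704 201.894] [ 0.46479613 -0.09864032  0.03      ]
ear_hole 0.84 [211.624 206.598] [ 0.39069106 -0.13737375  0.024     ]
[ 0.46356763 -0.09917318  0.03      ]
pos [ 0.4502 -0.064   0.3007] shift cm [-3.76 -0.08 15.07] turn [ 0.    -0.     0.045]
```

View pics/w1.png

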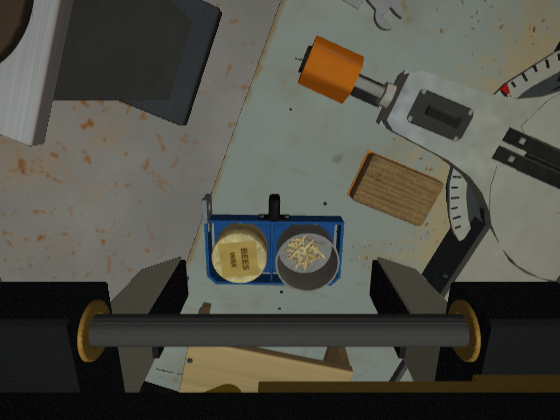

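The wrist view shows the handle at (276,205) between the finger lines, with the tray square to the tool. I descend and grip.

Emit:
carry_out:
  claw: [6,6,6,6,6,6,6,6,6,6,6,0,0,0,0,0]
  delta_pos:
    - [-0.94,-0.01,2]
    - [-0.94,-0.01,4]
    - [-0.94,-0.01,4]
    - [-0.94,-0.02,4]
    - [0,0,4]
    - [0,0,4]
    - [0,0,3]
    - [0,0,2]
    - [0,0,1.9]
    - [0,0,0]
    - [0,0,0]
    - [0,0,0]
    - [0,0,0]
    - [0,0,0]
    - [0,0,0]
    - [0,0,0]
  angular:
    - [0,0,0]
    - [0,0,0]
    - [0,0,0]
    - [0,0,0]
    - [0,0,0]
    - [0,0,0]
    - [0,0,0]
    - [0,0,0]
    - [0,0,0]
    - [0,0,0]
    - [0,0,0]
    - [0,0,0]
    - [0,0,0]
    - [0,0,0]
    - [0,0,0]
    - [0,0,0]
  force: 20

```text
clock: 8.45
position: [0.464, -0.099, 0.012]
ee_rot: [1.756, 2.604, 0.001]
force: [1.0, 0.1, -0.1]
width: 0.269
gripper_force: 0.0
```

```bash
python3 - <<'E'
from h import *
p=arm.get_image('top');save(p,'t2.png');s=arm.observe()
print(s['position'],s['width']*9.18,s['gripper_force'],s['force'])
q=[.5245,-.268,-1.418]
for P in ([-.114,0,.011],[-.12,0,.011],[-.026,0,.011]): go(tf(q,P)[0],down(q[2]))
E
```

```text
[ 0.46348904 -0.09909387  0.01184062] 2.08296838532923 2.4342602491378784 [-4.85306969 -2.7743979   4.40892147]
pos [ 0.4635 -0.0991  0.0118] shift cm [-6.85  1.94  0.08] turn [-0.    -0.     0.231]
pos [ 0.4635 -0.0991  0.0118] shift cm [-6.27  2.08  0.08] turn [-0.    -0.     0.231]
pos [ 0.4635 -0.0991  0.0118] shift cm [-15.42  -0.07   0.08] turn [-0.    -0.     0.231]
```

Emit:
carry_out:
  claw: [0,0,0,0]
  delta_pos:
    - [0,0,0]
    - [0,0,0]
    - [0,0,0]
    - [0,0,0]
  angular:
    - [0,0,0]
    - [0,0,0]
    - [0,0,0]
    - [0,0,0]
  force: 25

```text
clock: 8.9
position: [0.4626, -0.0993, 0.0116]
ee_rot: [-1.757, -2.602, 0.001]
force: [-5.1, -1.6, 5.7]
width: 0.15
gripper_force: 25.0
```

Emit:
carry_out:
  claw: [0,0,0,0,0,0,0,0,0,0,0,0,0,0,0,0]
  delta_pos:
    - [-0.15,0.07,0]
    - [-0.3,0.14,0]
    - [-0.45,0.21,0]
    - [-0.5,0.23,0]
    - [-0.5,0.23,0]
    - [-0.5,0.23,0]
    - [-0.5,0.23,0]
    - [-0.5,0.24,0]
    - [-0.5,0.24,0]
    - [-0.5,0.24,0]
    - [-0.5,0.24,0]
    - [-0.5,0.24,0]
    - [-0.35,0.15,0]
    - [-0.2,0.1,0]
    - [0,0,0]
    - [0,0,0]
  angular:
    - [0,0,0.008]
    - [0,0,0.012]
    - [0,0,0.016]
    - [0,0,0.019]
    - [0,0,0.019]
    - [0,0,0.019]
    - [0,0,0.019]
    - [0,0,0.019]
    - [0,0,0.019]
    - [0,0,0.019]
    - [0,0,0.019]
    - [0,0,0.019]
    - [0,0,0.015]
    - [0,0,0.009]
    - [0,0,0]
    - [0,0,0]

```text
clock: 10.5
position: [0.5066, -0.1466, 0.0116]
ee_rot: [-2.042, -2.384, -0.002]
force: [-2.2, 5.5, 4.7]
width: 0.15
gripper_force: 25.0
```

```bash
python3 - <<'E'
from h import *
s=arm.observe();print(s['position'],s['width']*9.18,s['gripper_force'],s['force'])
w=arm.get_image('wrist');p=arm.get_image('top');sc=arm.get_image('scene');save(p,'t3.png')
im=cv2.resize(p['frame'][110:300,200:430],None,fx=3,fy=3,interpolation=2);cv2.imwrite('pics/t3c.png',im[...,::-1])
for n,p in (('top',p),('scene',sc),('wrist',w)):
  for l,z in (('riser_shelf',.092),('tray',.033)):
    t=arm.trace(l,p)
    if not t: continue
    m=t[0]['region'].astype(np.uint8);c=cv2.findContours(m,0,1)[0];c=np.vstack(c)[:,0]
    v=np.array([px2z(p,(a/560,b/420),z)[:2] for a,b in c+.5])
    r=cv2.minAreaRect((v*1000).astype(np.float32));print(n,l,t[0]['conf'],np.round(r[0]),np.round(r[1]),r[2],cv2.boxPoints(r).round(0).tolist())
tq,e=fit([p,sc,w],TP,list(tf([.5245,-.268,-1.418],[-.051,0,0])[0][:2])+[-1.418]);print('tray',tq,e)
E
```

```text
[ 0.50659622 -0.14663181  0.01163239] 1.3756946088666133 24.959245026111603 [-2.17312291  5.52612263  4.72940443]
top riser_shelf 0.72 [ 534. -338.] [211. 145.] 8.485997200012207 [[419.0, -282.0], [441.0, -426.0], [649.0, -394.0], [628.0, -251.0]]
top tray 0.67 [ 514. -223.] [177.  79.] 8.511242866516113 [[421.0, -197.0], [433.0, -275.0], [608.0, -249.0], [596.0, -171.0]]
scene riser_shelf 0.55 [ 532. -341.] [215. 144.] 8.768739700317383 [[414.0, -286.0], [436.0, -428.0], [649.0, -396.0], [627.0, -253.0]]
scene tray 0.71 [ 475. -210.] [132. 126.] 7.563106060028076 [[402.0, -156.0], [419.0, -281.0], [549.0, -264.0], [532.0, -139.0]]
tray [ 0.51751916 -0.2137965  -1.4308345 ] [ 5.7  5.3 -0.6 -0.  -0.3 -1.1  2.4 -0.   5.7  5.3 -0.6 -0.  -0.3 -1.1]
```

View pics/t3c.png

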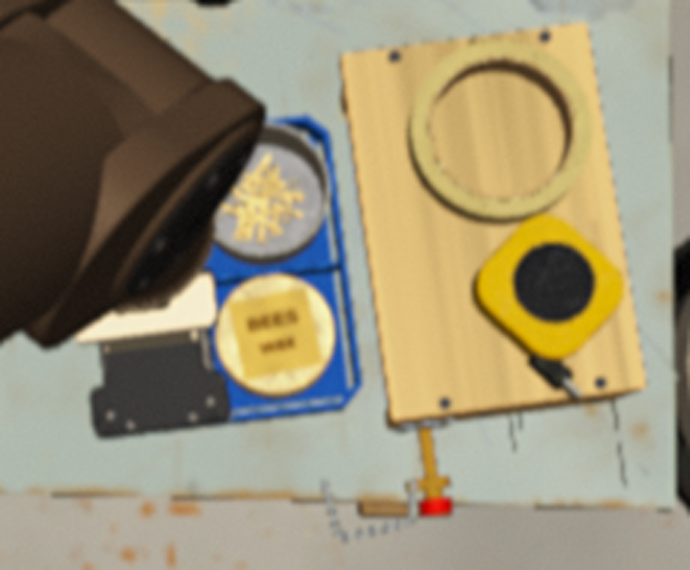

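The tray (right edge about (345,400) in the crop) is parallel to the shelf edge and about 2.5 mm to riser −y. I correct that and slide in until the vertical gripper gets near the shelf.

Emit:
carry_out:
  claw: [0,0,0,0,0,0,0,0,0,0,0,0,0,0,0,0,0,0,0]
  delta_pos:
    - [-0.1,0.12,0]
    - [-0.2,0.13,0]
    - [-0.4,0,0]
    - [-0.5,0,0]
    - [-0.5,0,0]
    - [-0.5,0,0]
    - [-0.5,0,0]
    - [-0.5,0,0]
    - [-0.5,0,0]
    - [-0.5,0,0]
    - [-0.5,0,0]
    - [-0.5,0,0]
    - [-0.5,0,0]
    - [-0.5,0,0]
    - [-0.5,0,0]
    - [-0.4,0,0]
    - [-0.2,0,0]
    - [0,0,0]
    - [0,0,0]
  angular:
    - [0,0,0.003]
    - [0,0,0.003]
    - [0,0,0]
    - [0,0,0]
    - [0,0,0]
    - [0,0,0]
    - [0,0,0]
    - [0,0,0]
    - [0,0,0]
    - [0,0,0]
    - [0,0,0]
    - [0,0,0]
    - [0,0,0]
    - [0,0,0]
    - [0,0,0]
    - [0,0,0]
    - [0,0,0]
    - [0,0,0]
    - [0,0,0]

```text
clock: 13.3
position: [0.5203, -0.2186, 0.0117]
ee_rot: [-2.05, -2.378, -0.003]
force: [-1.5, 4.7, 3.8]
width: 0.147
gripper_force: 25.0
```

```bash
python3 - <<'E'
from h import *
s=arm.observe();print(s['joints'].round(2),s['position'],s['force'],s['ft_torque'])
w=arm.get_image('wrist');p=arm.get_image('top');sc=arm.get_image('scene')
a=cv2.resize(sc['frame'][150:330,180:430],None,fx=3,fy=3,interpolation=2);cv2.imwrite('pics/s4.png',a[...,::-1])
E
```

```text
[-0.03  0.65  0.49  1.95 -0.48  0.66  0.91] [ 0.52031904 -0.21858237  0.01165417] [-1.54231315  4.68545527  3.8255078 ] [1.11581635 0.32161465 0.02791735]
```

View pics/s4.png

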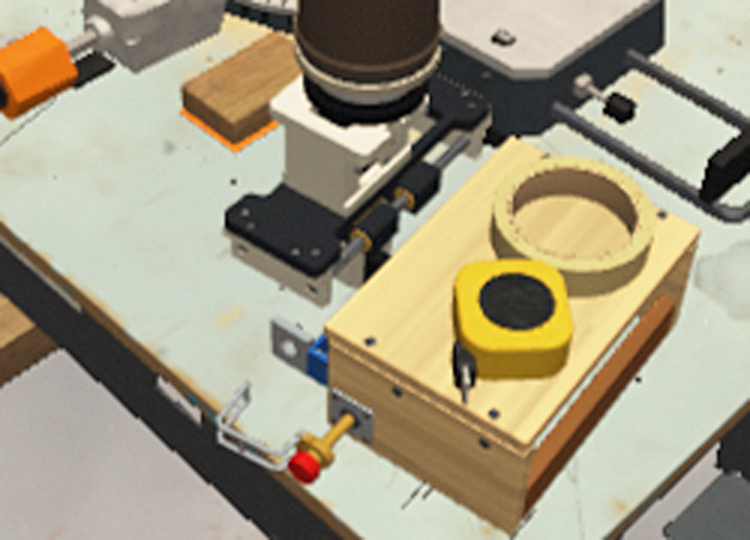

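The tray is well inside the bay's mouth and straight, with the ear at (290,345) in line with the right cheek and both tins out of the way. I release, tilt by 55° and regrasp for the last part.

Emit:
carry_out:
  claw: [4,4,4,4,4,4,4,4,4,4,4,4,4]
  delta_pos:
    - [0,0,0]
    - [0,0,0]
    - [0,0,-0.3]
    - [0,0,-0.7]
    - [0,0,0]
    - [0,0,0]
    - [0,0,0]
    - [0,0,0]
    - [0,0,0]
    - [0,0,0]
    - [0,0,0]
    - [0,0,0]
    - [0,0,0]
  angular:
    - [0,0,0]
    - [0,0,0]
    - [0,0,0]
    - [0,0,0]
    - [0,-0.12,0]
    - [0,-0.12,0]
    - [0,-0.12,0]
    - [0,-0.12,0]
    - [0,-0.12,0]
    - [0,-0.12,0]
    - [0,-0.12,0]
    - [0,-0.12,0]
    - [0,0,0]

```text
clock: 14.75
position: [0.5195, -0.2191, 0.018]
ee_rot: [1.484, 1.744, -0.797]
force: [-0.4, -0.4, -0.3]
width: 0.434
gripper_force: 0.0
```

```bash
python3 - <<'E'
from h import *
s=arm.observe();print(s['joints'].round(2),s['position'],s['force'])
Rc=R.from_rotvec(s['ee_rot']).as_matrix();print(Rc)
h=np.array([.5203,-.2186]);xr=np.array([np.cos(-1.4225),np.sin(-1.4225)])
go(np.r_[h+xr*.0085,.022],down(-1.4225,.96))
sc=arm.get_image('scene');p=arm.get_image('top')
a=cv2.resize(sc['frame'][100:330,130:430],None,fx=2.5,fy=2.5,interpolation=2);cv2.imwrite('pics/s5.png',a[...,::-1])
E
```

```text
[-0.99  1.28  1.11  2.21 -0.39  0.24  0.23] [ 0.51950514 -0.21905897  0.01800067] [-0.40301256 -0.35299184 -0.31069956]
[[-0.0971221   0.9880227   0.11991012]
 [ 0.55632436  0.15379314 -0.81660938]
 [-0.82526996 -0.01260189 -0.56459781]]
pos [ 0.5195 -0.2191  0.018 ] shift cm [-0.79  0.08  0.45] turn [-0.002  0.011  0.014]
```

View pics/s5.png

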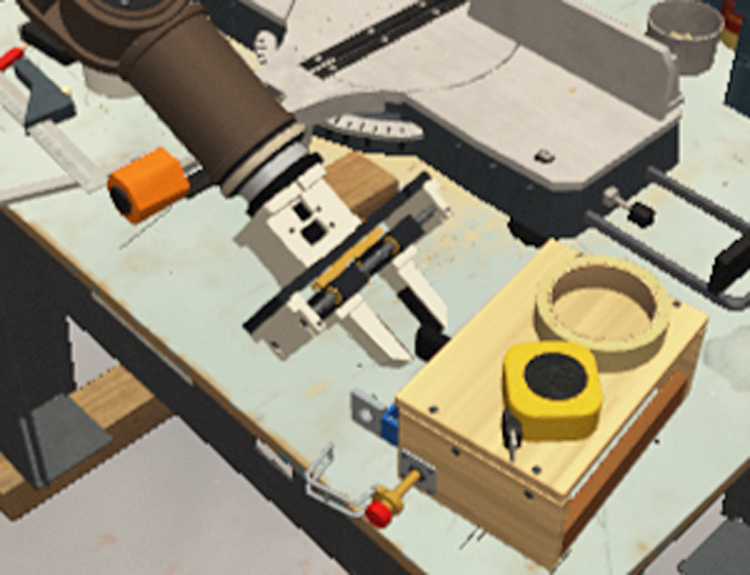

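Emit:
carry_out:
  claw: [4,4,4,0,0,0,0,0,0]
  delta_pos:
    - [-0.4,0.04,0.22]
    - [-0.39,0.04,0.23]
    - [0,0,0]
    - [0,0,0]
    - [0,0,0]
    - [0,0,0]
    - [0,0,0]
    - [0,0,0]
    - [0,0,0]
  angular:
    - [0,0,0.014]
    - [0,0,0]
    - [0,0,0]
    - [0,0,0]
    - [0,0,0]
    - [0,0,0]
    - [0,0,0]
    - [0,0,0]
    - [0,0,0]
  force: 25

```text
clock: 15.75
position: [0.522, -0.2282, 0.0255]
ee_rot: [1.511, 1.728, -0.775]
force: [-0.8, 1.1, 0.9]
width: 0.15
gripper_force: 25.0
```

Emit:
carry_out:
  claw: [0,0,0,0,0,0,0,0,0,0,0,0,0,0]
  delta_pos:
    - [-0.08,0,0.12]
    - [-0.17,0,0.25]
    - [-0.28,0,0.41]
    - [-0.28,0,0.41]
    - [-0.28,0,0.41]
    - [-0.28,0,0.41]
    - [-0.28,0,0.41]
    - [-0.28,0,0.41]
    - [-0.28,0,0.41]
    - [-0.28,0,0.41]
    - [-0.28,0,0.41]
    - [-0.17,0,0.25]
    - [-0.11,0,0.16]
    - [0,0,0]
  angular:
    - [0,0,0]
    - [0,0,0]
    - [0,0,0]
    - [0,0,0]
    - [0,0,0]
    - [0,0,0]
    - [0,0,0]
    - [0,0,0]
    - [0,0,0]
    - [0,0,0]
    - [0,0,0]
    - [0,0,0]
    - [0,0,0]
    - [0,0,0]

```text
clock: 17.15
position: [0.5302, -0.2821, 0.0255]
ee_rot: [1.511, 1.727, -0.774]
force: [0.8, 2.1, 4.4]
width: 0.15
gripper_force: 25.0
```

```bash
python3 - <<'E'
from h import *
s=arm.observe();print(s['joints'].round(2),s['position'],s['force'],s['ft_torque'],s['width'])
xr=np.array([np.cos(-1.4225),np.sin(-1.4225),0]);Rc=R.from_rotvec(s['ee_rot'])
print('TCP x_r',s['position']@xr-.343,'y_r rel',s['position'][:2]@[.989,.148]-.482,Rc.inv().apply(xr), Rc.as_matrix())
E
```

```text
[-0.85  1.24  1.1   2.2  -0.38  0.13  0.29] [ 0.53018184 -0.28208203  0.02550764] [0.80276777 2.06338107 4.3891113 ] [0.34228415 0.21304353 0.20923031] 0.14956608200104554
TCP x_r 0.014322117790302347 y_r rel 0.0006017040034703713 [-0.57284343  0.00850253  0.81962072] [[-0.06979839  0.99016915  0.12121568]
 [ 0.5687732   0.13932753 -0.81060773]
 [-0.81952745  0.01236512 -0.57290651]]
```

The tray is about 9 mm short of home and joint 6 is close to its limit, so I release, back off, ease the tilt to 45°, and push the handle's end with shut fingers.

Emit:
carry_out:
  claw: [4,4,4,4,4,4,4,0,0,0,0,0,0,0,0]
  delta_pos:
    - [0,0,0]
    - [0,0,0]
    - [0,0,0]
    - [0,0,-0.5]
    - [0,0,-1.5]
    - [0,0,-1.5]
    - [0,0,-1]
    - [0,0,0]
    - [0,0,0]
    - [0,0,0]
    - [0,0,0]
    - [0.6,0,0.6]
    - [0.6,0,0.6]
    - [0.6,0,0.6]
    - [0.55,0,0.55]
  angular:
    - [0,0,0]
    - [0,0,0]
    - [0,0,0]
    - [0,0,0]
    - [0,0,0]
    - [0,0,0]
    - [0,0,0]
    - [0,0.09,0]
    - [0,0.09,0]
    - [0,0,0]
    - [0,0,0]
    - [0,0,0]
    - [0,0,0]
    - [0,0,0]
    - [0,0,0]

```text
clock: 18.65
position: [0.5241, -0.245, 0.016]
ee_rot: [1.622, 1.859, -0.657]
force: [0.2, -0.4, 0.7]
width: 0.008
gripper_force: 0.0
```

```bash
python3 - <<'E'
from h import *
s=arm.observe();print(s['joints'].round(2),s['position'],s['force'],s['ft_torque'],s['width'])
xr=np.array([np.cos(-1.4225),np.sin(-1.4225),0]);Rc=R.from_rotvec(s['ee_rot'])
print('TCP x_r',s['position']@xr-.343,'y_r rel',s['position'][:2]@[.989,.148]-.482,Rc.inv().apply(xr), Rc.as_matrix())
E
```

```text
[-0.81  1.06  1.03  2.2  -0.36  0.19  0.36] [ 0.52413611 -0.24501045  0.01604685] [ 0.16179862 -0.38842716  0.69936745] [0.82160492 0.1294782  0.01653868] 0.007654502577390085
TCP x_r -0.023235852493910636 y_r rel 0.00010906972645396973 [-0.71024449  0.00857058  0.70390292] [[-0.09231985  0.99020979  0.10469772]
 [ 0.70433453  0.13926479 -0.69607341]
 [-0.70383941  0.00948082 -0.71029585]]
```

Emit:
carry_out:
  claw: [0,0,0,0,0,0,0,0]
  delta_pos:
    - [-0.21,0,0.21]
    - [-0.21,0,0.21]
    - [-0.21,0,0.21]
    - [-0.21,0,0.21]
    - [-0.21,0,0.21]
    - [-0.21,0,0.21]
    - [-0.21,0,0.21]
    - [0,0,0]
  angular:
    - [0,0,0]
    - [0,0,0]
    - [0,0,0]
    - [0,0,0]
    - [0,0,0]
    - [0,0,0]
    - [0,0,0]
    - [0,0,0]

```text
clock: 19.45
position: [0.5276, -0.2659, 0.0175]
ee_rot: [1.624, 1.858, -0.654]
force: [-0.0, 3.4, 1.9]
width: 0.006
gripper_force: 1.5
```

Emit:
carry_out:
  claw: [0,0,0]
  delta_pos:
    - [-0.1,0,0.1]
    - [-0.1,0,0.1]
    - [0,0,0]
  angular:
    - [0,0,0]
    - [0,0,0]
    - [0,0,0]

```text
clock: 19.75
position: [0.5279, -0.2679, 0.0173]
ee_rot: [1.623, 1.859, -0.654]
force: [-2.3, 9.2, 6.8]
width: 0.007
gripper_force: 4.9
```

Emit:
carry_out:
  claw: [0,0,0]
  delta_pos:
    - [-0.1,0,0.1]
    - [-0.1,0,0.1]
    - [0,0,0]
  angular:
    - [0,0,0]
    - [0,0,0]
    - [0,0,0]

```text
clock: 20.05
position: [0.528, -0.2689, 0.0168]
ee_rot: [1.624, 1.861, -0.653]
force: [-7.8, 29.3, 20.8]
width: 0.005
gripper_force: 15.0
```

```bash
python3 - <<'E'
from h import *
s=arm.observe();print(s['position'],s['force'],s['ft_torque'])
xr=np.array([np.cos(-1.4225),np.sin(-1.4225),0]);print('TCP x_r',s['position']@xr-.343)
for n in ('scene','top'):
    p=arm.get_image(n)
    for k in ('ear_hole','pin_knob','loop_hinge','loop_bar'):
        for a in arm.place_of(k,p)[:2]:
            X=px2z(p,a['centre'],.024);v=X[:2]-[.5275,-.2675];print(n,k,round(a['conf'],2),'riser',v@xr[:2]*1000,v@[-xr[1],xr[0]]*1000)
    if n=='scene': cv2.imwrite('pics/s6.png',cv2.resize(p['frame'][230:330,220:360],None,fx=5,fy=5,interpolation=2)[...,::-1])
E
```

```text
[ 0.52797381 -0.26887848  0.01680218] [-7.77427507 29.31396665 20.79366117] [ 1.83161681  0.92662881 -0.65236604]
TCP x_r 0.0009372499166915294
scene pin_knob 0.95 riser 24.95194239092939 -160.64424446970284
scene loop_hinge 0.83 riser 9.73548401512358 -134.53350665680662
scene loop_bar 0.66 riser -18.004703269918778 -168.63364692054844
top pin_knob 0.74 riser 20.868547163226776 -157.17030493519798
top loop_hinge 0.67 riser 14.77825542993241 -137.01463601030957
top loop_hinge 0.36 riser 25.040427779944604 -157.47312690259943
top loop_bar 0.66 riser -21.15942408193987 -161.25059888206448
```

View pics/s6.png

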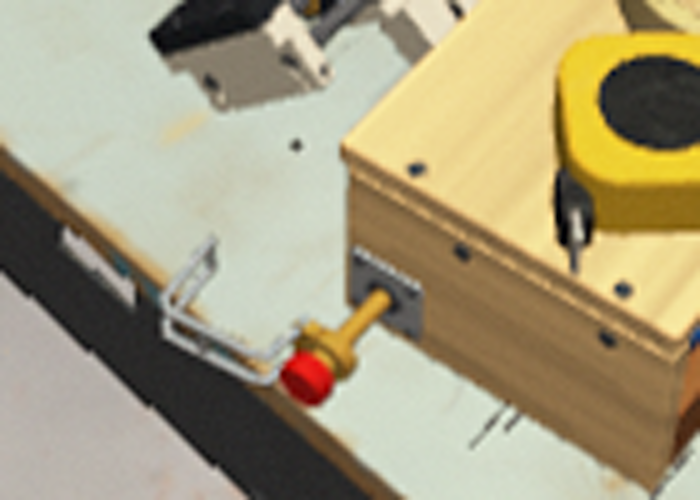

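The stop is reached: the force stiffened to 29 N at the expected depth, and the ear is hidden behind the cheek. The knob is at (307,377) with the loop open to its left. I back off, lift and stand the tool upright.

Emit:
carry_out:
  claw: [0,0,0,0,0,0,0,0,0,0,0,0,0,0,0,0,0]
  delta_pos:
    - [0.4,0,-0.4]
    - [1.2,0,-1.2]
    - [1.4,0,-1.4]
    - [1.4,0,-1.4]
    - [-2.2,0,-2.2]
    - [-2.4,0,-2.4]
    - [-2.4,0,-2.4]
    - [-2.4,0,-2.4]
    - [-2.4,0,-2.4]
    - [-2,0,-2]
    - [0,0,0]
    - [0,0,0]
    - [0,0,0]
    - [0,0,0]
    - [0,0,0]
    - [0,0,0]
    - [0,0,0]
  angular:
    - [0,0,0]
    - [0,0,0]
    - [0,0,0]
    - [0,0,0]
    - [0,0,0]
    - [0,0,0]
    - [0,0,0]
    - [0,0,0]
    - [0,0,0]
    - [0,0,0]
    - [0,0.13,0]
    - [0,0.13,0]
    - [0,0.13,0]
    - [0,0.13,0]
    - [0,0.13,0]
    - [0,0.13,0]
    - [0,0,0]

```text
clock: 22.25
position: [0.5153, -0.2189, 0.2143]
ee_rot: [2.072, 2.351, 0.018]
force: [-0.7, -1.8, -0.6]
width: 0.001
gripper_force: 0.0
```

```bash
cat >> h.py <<'E'
RQ=[.5275,-.2675,-1.4225]
def state():
    s=arm.observe();v=s['position'][:2]-RQ[:2];c,n=np.cos(RQ[2]),np.sin(RQ[2])
    print('j',s['joints'].round(2),'pos',s['position'].round(4),'riser mm',np.round([1000*(v@[c,n]),1000*(v@[-n,c])],1),'F',s['force'].round(1));return s
E
python3 - <<'E'
from h import *
state()
T=lambda x,y,z:tf(RQ,[x,y,z])[0]
go(T(.026,-.195,.20),down(RQ[2]))
go(T(.026,-.195,.20),down(RQ[2])*R.from_rotvec([-.7,0,0]))
E
```

```text
j [-0.27  0.4   0.81  1.81 -0.34  1.06  0.79] pos [ 0.5153 -0.2189  0.2143] riser mm [-49.8  -4.8] F [-0.7 -1.8 -0.6]
pos [ 0.5153 -0.2189  0.2143] shift cm [ -8.01 -18.86   1.15] turn [ 0.014 -0.001 -0.022]
pos [ 0.5153 -0.2189  0.2143] shift cm [ -8.01 -18.86   1.15] turn [-0.686  0.007 -0.022]
```

Translate, then tilt about tool x.

Emit:
carry_out:
  claw: [0,0,0,0,0,0,0,0,0,0,0,0,0]
  delta_pos:
    - [-1,-2.4,0]
    - [-1.4,-3.3,0]
    - [-1.4,-3.3,0]
    - [-1.4,-3.3,0]
    - [-1.4,-3.3,0]
    - [-1.4,-3.3,0]
    - [0,0,0]
    - [0,0,0]
    - [0,0,0]
    - [0,0,0]
    - [0,0,0]
    - [0,0,0]
    - [0,0,0]
  angular:
    - [0,0,0]
    - [0,0,0]
    - [0,0,0]
    - [0,0,0]
    - [0,0,0]
    - [0,0,0]
    - [-0.14,0,-0.02]
    - [-0.14,0,0]
    - [-0.14,0,0]
    - [-0.14,0,0]
    - [-0.13,0,0]
    - [0,0,0]
    - [0,0,0]

```text
clock: 23.55
position: [0.3395, -0.3121, 0.2076]
ee_rot: [1.745, 2.045, 0.652]
force: [0.5, -0.2, -0.1]
width: -0.0
gripper_force: 0.0
```

```bash
python3 - <<'E'
from h import *
s=state();print(R.from_rotvec(s['ee_rot']).as_matrix().round(3))
go(tf(RQ,[.026,-.195,.018])[0],down(RQ[2])*R.from_rotvec([-.7,0,0]))
w=arm.get_image('wrist')
for k,P in RP.items():
    for a in arm.place_of(k,w)[:1]:
        v=px2z(w,a['centre'],P[2])[:2]-RQ[:2];c,n=np.cos(RQ[2]),np.sin(RQ[2]);print(k,a['conf'],v@[c,n],v@[-n,c])
E
```

```text
j [ 0.35  0.16  0.83  2.29 -0.99  0.88  2.03] pos [ 0.3395 -0.3121  0.2076] riser mm [  16.3 -192.5] F [ 0.5 -0.2 -0.1]
[[-0.163  0.814  0.558]
 [ 0.987  0.125  0.105]
 [ 0.016  0.568 -0.823]]
pos [ 0.3395 -0.3121  0.2076] shift cm [ -1.26 -10.98  15.45] turn [-0.096 -0.022  0.002]
pin_knob 0.73 0.024003091768018445 -0.1583790624496494
loop_hinge 0.96 0.01081217541198748 -0.1387435651514185
loop_bar 0.94 -0.020430595434785183 -0.16154556493324876
```

Emit:
carry_out:
  claw: [0,0,0,0,0,0,0,0,0]
  delta_pos:
    - [-0.2,-1.8,2.6]
    - [-0.2,-1.8,2.6]
    - [-0.2,-1.8,2.6]
    - [-0.2,-1.9,2.6]
    - [-0.2,-1.9,2.5]
    - [-0.2,-1.8,2.5]
    - [0,0,0]
    - [0,0,0]
    - [0,0,0]
  angular:
    - [0,0,0]
    - [0,0,0]
    - [0,0,0]
    - [0,0,0]
    - [0,0,0]
    - [0,0,0]
    - [-0.04,-0.02,0]
    - [-0.04,0,0]
    - [0,0,0]

```text
clock: 24.7
position: [0.3285, -0.3174, 0.0603]
ee_rot: [1.744, 2.024, 0.695]
force: [-0.6, 0.1, 0.1]
width: 0.005
gripper_force: 0.0
```

```bash
python3 - <<'E'
from h import *
s=state();Rc=R.from_rotvec(s['ee_rot']);print(Rc.as_matrix().round(3))
go(tf(RQ,[.026,-.195,.018])[0],down(RQ[2])*R.from_rotvec([-.7,0,0]))
print('yr in tool',Rc.inv().apply([-np.sin(RQ[2]),np.cos(RQ[2]),0]))
E
```

```text
j [ 1.36  0.49 -0.3   2.36 -1.31  0.49  2.49] pos [ 0.3285 -0.3174  0.0603] riser mm [  20.  -204.2] F [-0.6  0.1  0.1]
[[-0.159  0.799  0.579]
 [ 0.987  0.108  0.121]
 [ 0.034  0.591 -0.806]]
pos [ 0.3285 -0.3174  0.0603] shift cm [-0.76 -1.75  3.93] turn [-0.067 -0.034 -0.012]
yr in tool [-0.01149072  0.80658277  0.59100947]
```

Emit:
carry_out:
  claw: [0,0,0,0]
  delta_pos:
    - [-0.2,0.8,0.6]
    - [-0.2,0.4,0.3]
    - [0,0,0]
    - [0,0,0]
  angular:
    - [0.07,0,0]
    - [0.06,0,0]
    - [0,0,0]
    - [0,0,0]

```text
clock: 25.1
position: [0.3464, -0.3166, 0.0599]
ee_rot: [1.804, 2.122, 0.573]
force: [0.8, -0.7, -0.3]
width: -0.0
gripper_force: 0.0
```

```bash
python3 - <<'E'
from h import *
s=state();Rc=R.from_rotvec(s['ee_rot']);print(Rc.as_matrix().round(3))
go(tf(RQ,[.026,-.188,.018])[0],down(RQ[2])*R.from_rotvec([-.5,0,0]))
E
```

```text
j [ 1.13  0.43 -0.18  2.31 -1.1   0.44  2.16] pos [ 0.3464 -0.3166  0.0599] riser mm [  21.8 -186.4] F [ 0.8 -0.7 -0.3]
[[-0.168  0.867  0.469]
 [ 0.985  0.133  0.108]
 [ 0.031  0.48  -0.877]]
pos [ 0.3464 -0.3166  0.0599] shift cm [-0.55 -2.16  3.58] turn [ 0.001 -0.038  0.003]
```

Emit:
carry_out:
  claw: [0,0,0,0,0,0]
  delta_pos:
    - [-0.15,-0.55,0.9]
    - [-0.15,-0.55,0.9]
    - [-0.15,-0.55,0.9]
    - [-0.1,-0.5,0.9]
    - [0,0,0]
    - [0,0,0]
  angular:
    - [0,-0.01,0]
    - [0,-0.01,0]
    - [0,-0.01,0]
    - [0,-0.008,0]
    - [0,0,0]
    - [0,0,0]

```text
clock: 25.7
position: [0.3436, -0.3222, 0.0174]
ee_rot: [1.809, 2.092, 0.537]
force: [-0.5, 0.0, -0.5]
width: 0.001
gripper_force: 0.0
```

```bash
python3 - <<'E'
from h import *
s=state();Rc=R.from_rotvec(s['ee_rot']);print(Rc.as_matrix().round(3))
go(tf(RQ,[.026,-.176,.018])[0],down(RQ[2])*R.from_rotvec([-.5,0,0]))
print('yr in tool',Rc.inv().apply([-np.sin(RQ[2]),np.cos(RQ[2]),0]))
E
```

```text
j [ 1.34  0.56 -0.45  2.34 -1.3   0.22  2.38] pos [ 0.3436 -0.3222  0.0174] riser mm [  26.9 -189.9] F [-0.5  0.  -0.5]
[[-0.145  0.868  0.475]
 [ 0.989  0.126  0.071]
 [ 0.002  0.48  -0.877]]
pos [ 0.3436 -0.3222  0.0174] shift cm [0.09 1.25 0.61] turn [ 0.001  0.    -0.003]
yr in tool [0.00280505 0.87699579 0.48048986]
```

Emit:
carry_out:
  claw: [0,0,0,0,0,0,0,0,0,0]
  delta_pos:
    - [0,0.35,0.19]
    - [0,0.35,0.19]
    - [0,0.35,0.19]
    - [0,0.35,0.19]
    - [0,0.35,0.19]
    - [0,0.35,0.19]
    - [0,0.35,0.19]
    - [0,0.35,0.19]
    - [0,0.35,0.19]
    - [0,0,0]
  angular:
    - [0,0,0]
    - [0,0,0]
    - [0,0,0]
    - [0,0,0]
    - [0,0,0]
    - [0,0,0]
    - [0,0,0]
    - [0,0,0]
    - [0,0,0]
    - [0,0,0]

```text
clock: 26.7
position: [0.3805, -0.3169, 0.0178]
ee_rot: [1.806, 2.093, 0.535]
force: [0.2, 0.2, 0.3]
width: 0.004
gripper_force: 0.1
```

```bash
python3 - <<'E'
from h import *
s=state()
for n in ('scene','top'):
    p=arm.get_image(n)
    for k in ('pin_knob','loop_hinge','loop_bar'):
        for a in arm.place_of(k,p)[:1]:
            v=px2z(p,a['centre'],.024)[:2]-RQ[:2];c,q=np.cos(RQ[2]),np.sin(RQ[2]);print(n,k,round(a['conf'],2),v@[c,q],v@[-q,c])
    if n=='scene': cv2.imwrite('pics/s7.png',cv2.resize(p['frame'][200:350,180:380],None,fx=4,fy=4,interpolation=2)[...,::-1])
E
```

```text
j [ 1.27  0.57 -0.48  2.31 -1.3   0.18  2.31] pos [ 0.3805 -0.3169  0.0178] riser mm [  27.1 -152.7] F [0.2 0.2 0.3]
top pin_knob 0.54 0.11378019986036882 -0.04881861937229824
top loop_bar 0.43 -0.017371905478343566 -0.14346661322082396
```

View pics/s7.png

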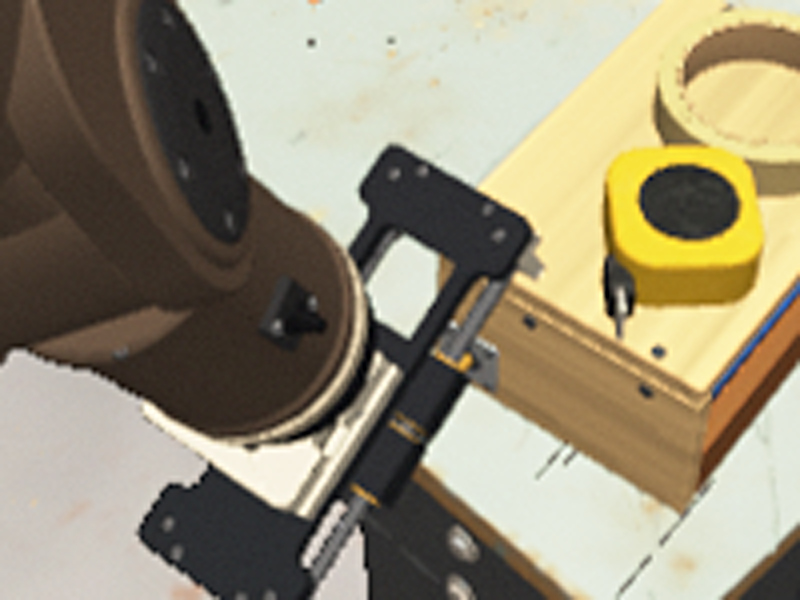

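Emit:
carry_out:
  claw: [0,0,0,0]
  delta_pos:
    - [0,0.2,0.11]
    - [0,0.2,0.11]
    - [0,0.2,0.11]
    - [0,0.1,0.05]
  angular:
    - [0,0,0]
    - [0,0,0]
    - [0,0,0]
    - [0,0,0]

```text
clock: 27.5
position: [0.3879, -0.3159, 0.0177]
ee_rot: [1.806, 2.093, 0.535]
force: [-1.3, -0.3, -0.4]
width: 0.006
gripper_force: 0.9
```

Emit:
carry_out:
  claw: [0,0,0]
  delta_pos:
    - [0,0.18,0.1]
    - [0,0.18,0.1]
    - [0,0.09,0.05]
  angular:
    - [0,0,0]
    - [0,0,0]
    - [0,0,0]

```text
clock: 27.8
position: [0.3931, -0.3151, 0.0177]
ee_rot: [1.806, 2.093, 0.535]
force: [-2.5, -1.3, 0.5]
width: 0.0
gripper_force: 0.9
```

Emit:
carry_out:
  claw: [0,0,0]
  delta_pos:
    - [0,0.18,0.1]
    - [0,0.18,0.1]
    - [0,0,0]
  angular:
    - [0,0,0]
    - [0,0,0]
    - [0,0,0]

```text
clock: 28.1
position: [0.3954, -0.3148, 0.0173]
ee_rot: [1.809, 2.093, 0.532]
force: [-11.0, -0.3, 8.4]
width: 0.004
gripper_force: 6.7
```

Emit:
carry_out:
  claw: [0,0,0]
  delta_pos:
    - [0,0.18,0.1]
    - [0,0.18,0.1]
    - [0,0,0]
  angular:
    - [0,0,0]
    - [0,0,0]
    - [0,0,0]

```text
clock: 28.4
position: [0.396, -0.3148, 0.0166]
ee_rot: [1.814, 2.092, 0.527]
force: [-34.0, -0.3, 30.5]
width: 0.007
gripper_force: 20.8
```

Emit:
carry_out:
  claw: [0,0,0,0,0,0,0,0,0,0,0,0,0,0]
  delta_pos:
    - [0,-0.4,-0.22]
    - [0,-0.9,-0.5]
    - [0,-1.3,-0.7]
    - [0,-0.9,-0.5]
    - [0,1,-1.8]
    - [0,1.9,-3.5]
    - [0,1.9,-3.5]
    - [0,1.9,-3.5]
    - [0,1.9,-3.5]
    - [0,0,0]
    - [0,0,0]
    - [0,0,0]
    - [0,0,0]
    - [0,0,0]
  angular:
    - [0,0,0]
    - [0,0,0]
    - [0,0,0]
    - [0,0,0]
    - [0,0,0]
    - [0,0,0]
    - [0,0,0]
    - [0,0,0]
    - [0,0,0]
    - [0.13,0,0]
    - [0.13,0,0]
    - [0.12,0,0]
    - [0.12,0,0]
    - [0,0,0]

```text
clock: 29.8
position: [0.3647, -0.3158, 0.197]
ee_rot: [2.018, 2.366, 0.074]
force: [1.4, 0.7, -0.6]
width: 0.008
gripper_force: 0.0
```

```bash
python3 - <<'E'
from h import *
s=state()
for n in ('scene','top','wrist'):
    p=arm.get_image(n)
    for k in ('pin_knob','loop_hinge','loop_bar','tray_handle','ear_hole'):
        for a in arm.place_of(k,p)[:1]:
            v=px2z(p,a['centre'],.03 if k=='tray_handle' else .024)[:2]-RQ[:2];c,q=np.cos(RQ[2]),np.sin(RQ[2]);print(n,k,round(a['conf'],2),v@[c,q],v@[-q,c])
go(tf(RQ,[-.075,-.18,.17])[0],down(RQ[2]))
E
```

```text
j [ 0.63  0.22  0.01  1.98 -0.06  0.91  0.83] pos [ 0.3647 -0.3158  0.197 ] riser mm [  23.7 -168.1] F [ 1.4  0.7 -0.6]
scene pin_knob 0.82 0.023681563912808686 -0.13261703225836147
scene loop_hinge 0.73 0.014487027785879064 -0.10977889896348418
scene loop_bar 0.52 -0.019591305346550642 -0.13737969837423172
top pin_knob 0.7 0.02420901395947555 -0.12665809396522035
top loop_hinge 0.68 0.011884313555708426 -0.11123234416305325
top loop_bar 0.62 -0.021887621560891773 -0.13542281906310394
top ear_hole 0.74 0.015304212136048455 -0.11077621751761495
wrist pin_knob 0.64 0.02528041848740723 -0.1309323371908818
wrist loop_hinge 0.83 0.010281362556141841 -0.11216277330695092
wrist loop_bar 0.64 -0.01914996668342939 -0.13583502467313735
wrist tray_handle 0.6 0.013304774673409413 0.0022268853979427986
wrist ear_hole 0.78 0.019689270622310476 -0.08452195602599226
pos [ 0.3612 -0.3171  0.1965] shift cm [ 9.93 -0.94  2.69] turn [ 0.058 -0.008  0.003]
```

Pin is in (knob at y ≈ −130 mm) and the handle is at home. Now I position for swinging the loop.

Emit:
carry_out:
  claw: [0,0,0,0,0,0,0,0,0]
  delta_pos:
    - [1.6,0.1,1.5]
    - [1.6,0.1,1.6]
    - [1.6,0.1,1.6]
    - [0,0,0]
    - [0,0,0]
    - [0,0,0]
    - [0,0,0]
    - [0,0,0]
    - [0,0,0]
  angular:
    - [0.05,0,0]
    - [0,0,0]
    - [0,0,0]
    - [0,-0.125,0]
    - [0,-0.125,0]
    - [0,-0.125,0]
    - [0,-0.125,0]
    - [0,0,0]
    - [0,0,0]

```text
clock: 31.6
position: [0.3545, -0.2691, 0.1485]
ee_rot: [1.838, 2.136, -0.381]
force: [0.1, 0.2, 0.1]
width: 0.005
gripper_force: 0.0
```

```bash
python3 - <<'E'
from h import *
s=state()
go(tf(RQ,[-.023,-.165,.013])[0],down(RQ[2],.5))
E
```

```text
j [ 0.16  0.15  0.06  2.31  0.65  0.64 -0.15] pos [ 0.3545 -0.2691  0.1485] riser mm [ -24.  -171.4] F [0.1 0.2 0.1]
pos [ 0.3545 -0.2691  0.1485] shift cm [ 5.19  0.74 12.51] turn [-0.007 -0.1    0.003]
```

Emit:
carry_out:
  claw: [0,0,0,0,0,0,0,0]
  delta_pos:
    - [1,0.1,2.5]
    - [1,0.1,2.5]
    - [1.1,0.1,2.5]
    - [1.1,0.1,2.5]
    - [0.8,0,1.9]
    - [0,0,0]
    - [0,0,0]
    - [0,0,0]
  angular:
    - [0,0,0]
    - [0,0,0]
    - [0,0,0]
    - [0,0,0]
    - [0,0,0]
    - [0,-0.1,0]
    - [0,0,0]
    - [0,0,0]

```text
clock: 32.4
position: [0.3563, -0.2715, 0.0185]
ee_rot: [1.811, 2.099, -0.435]
force: [0.4, -0.4, 0.2]
width: 0.006
gripper_force: 0.0
```

```bash
python3 - <<'E'
from h import *
s=state();Rc=R.from_rotvec(s['ee_rot'])
go(tf(RQ,[-.023,-.155,.013])[0],down(RQ[2],.5))
c,n=np.cos(RQ[2]),np.sin(RQ[2]);print(Rc.inv().apply([[c,n,0],[-n,c,0],[0,0,1]]).round(3))
E
```

```text
j [-0.1   0.5   0.34  2.46  1.36  0.28 -1.  ] pos [ 0.3563 -0.2715  0.0185] riser mm [ -21.3 -169.9] F [ 0.4 -0.4  0.2]
pos [ 0.3563 -0.2715  0.0185] shift cm [0.39 1.5  0.4 ] turn [-0.013 -0.044  0.002]
[[-0.898  0.004  0.44 ]
 [-0.002  1.    -0.013]
 [-0.44  -0.013 -0.898]]
```

Emit:
carry_out:
  claw: [0,0,0,0,0,0,0,0,0,0,0,0,0,0]
  delta_pos:
    - [0.13,0.5,0.14]
    - [0.13,0.5,0.13]
    - [0.13,0.5,0.13]
    - [0,0.6,0]
    - [0,0.65,0]
    - [0.2,0.44,-0.1]
    - [0.2,0.44,-0.1]
    - [0.2,0.44,-0.1]
    - [0.2,0.43,-0.1]
    - [0.2,0.43,-0.1]
    - [0,0.6,0]
    - [0,0.6,0]
    - [-0.05,0.6,0.02]
    - [-0.05,0.65,0.02]
  angular:
    - [0,0,0]
    - [0,0,0]
    - [0,0,0]
    - [0,0,0]
    - [0,0,0]
    - [0,0,0]
    - [0,0,0]
    - [0,0,0]
    - [0,0,0]
    - [0,0,0]
    - [0,0,0]
    - [0,0,0]
    - [0,0,0]
    - [0,0,0]

```text
clock: 33.8
position: [0.428, -0.2486, 0.0124]
ee_rot: [1.812, 2.097, -0.433]
force: [-1.5, 0.2, 0.7]
width: 0.006
gripper_force: 0.4
```

```bash
python3 - <<'E'
from h import *
s=state();Rc=R.from_rotvec(s['ee_rot'])
c,n=np.cos(RQ[2]),np.sin(RQ[2]);print(Rc.inv().apply([[c,n,0],[-n,c,0],[0,0,1]]).round(3))
for nm in ('scene','top'):
    p=arm.get_image(nm)
    for k in ('loop_hinge','loop_bar','pin_knob'):
        for a in arm.place_of(k,p)[:1]:
            v=px2z(p,a['centre'],.024)[:2]-RQ[:2];print(nm,k,round(a['conf'],2),v@[c,n],v@[-n,c])
    if nm=='scene': cv2.imwrite('pics/s8.png',cv2.resize(p['frame'][210:330,210:370],None,fx=5,fy=5,interpolation=2)[...,::-1])
E
```

```text
j [-0.09  0.54  0.22  2.31  1.06  0.38 -0.77] pos [ 0.428  -0.2486  0.0124] riser mm [-33.4 -95.6] F [-1.5  0.2  0.7]
[[-0.898  0.006  0.441]
 [ 0.     1.    -0.012]
 [-0.441 -0.011 -0.898]]
scene loop_hinge 0.73 0.013330987938471081 -0.1039829474596435
scene loop_bar 0.44 -0.021721267219581286 -0.09708210128482506
scene pin_knob 0.72 0.02321496494142794 -0.13134275065868822
top loop_hinge 0.55 0.012655874037706046 -0.11206913738895453
top loop_bar 0.62 -0.02458691959045049 -0.09677257388348054
top pin_knob 0.51 0.024593539950735144 -0.1295032652381463
```

View pics/s8.png

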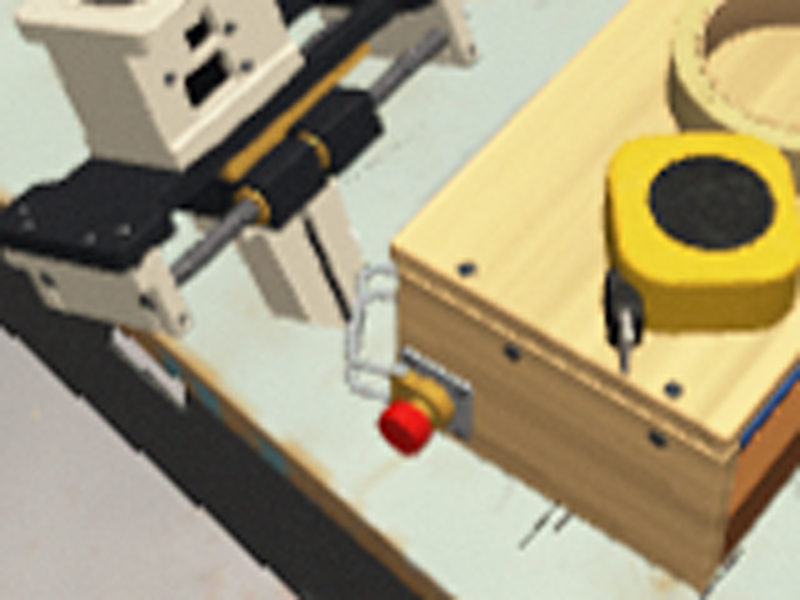

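The loop at (370,310) is about two thirds round, followed by the fingertip. I finish the arc and press home.

Emit:
carry_out:
  claw: [0,0,0,0,0,0]
  delta_pos:
    - [-0.22,0.42,0.1]
    - [-0.22,0.42,0.11]
    - [-0.25,0.41,0.12]
    - [-0.25,0.41,0.12]
    - [-0.25,0.41,0.13]
    - [0,0,0]
  angular:
    - [0,0,0]
    - [0,0,0]
    - [0,0,0]
    - [0,0,0]
    - [0,0,0]
    - [0,0,0]

```text
clock: 34.8
position: [0.4507, -0.259, 0.0123]
ee_rot: [1.812, 2.096, -0.432]
force: [0.7, 0.2, -0.1]
width: 0.005
gripper_force: 0.1
```

Emit:
carry_out:
  claw: [0,0,0]
  delta_pos:
    - [-0.13,0,0.06]
    - [-0.13,0,0.07]
    - [0,0,0]
  angular:
    - [0,0,0]
    - [0,0,0]
    - [0,0,0]

```text
clock: 35.1
position: [0.4504, -0.2611, 0.0121]
ee_rot: [1.812, 2.098, -0.432]
force: [0.2, 2.9, 0.5]
width: 0.007
gripper_force: 1.3
```

Emit:
carry_out:
  claw: [0,0,0]
  delta_pos:
    - [-0.09,0,0.05]
    - [-0.09,0,0.04]
    - [0,0,0]
  angular:
    - [0,0,0]
    - [0,0,0]
    - [0,0,0]

```text
clock: 35.4
position: [0.4508, -0.2619, 0.0118]
ee_rot: [1.811, 2.099, -0.43]
force: [-1.1, 9.2, 2.6]
width: 0.011
gripper_force: 3.6
```

Emit:
carry_out:
  claw: [0,0,0]
  delta_pos:
    - [-0.09,0,0.05]
    - [-0.09,0,0.04]
    - [0,0,0]
  angular:
    - [0,0,0]
    - [0,0,0]
    - [0,0,0]

```text
clock: 35.7
position: [0.4511, -0.2626, 0.0114]
ee_rot: [1.81, 2.102, -0.428]
force: [-2.4, 15.6, 5.6]
width: 0.002
gripper_force: 5.7
```

Emit:
carry_out:
  claw: [0,0,0]
  delta_pos:
    - [-0.09,0,0.05]
    - [-0.09,0,0.04]
    - [0,0,0]
  angular:
    - [0,0,0]
    - [0,0,0]
    - [0,0,0]

```text
clock: 36.0
position: [0.4516, -0.2629, 0.0109]
ee_rot: [1.809, 2.104, -0.426]
force: [-4.4, 20.7, 2.5]
width: 0.002
gripper_force: 9.3
```

```bash
python3 - <<'E'
from h import *
state()
E
```

```text
j [-0.03  0.56  0.19  2.25  1.01  0.4  -0.68] pos [ 0.4516 -0.2629  0.0109] riser mm [-15.8 -74.4] F [-4.4 20.7  2.5]
```

The loop is pressed firmly against its stop at 21 N. I back off and check.

Emit:
carry_out:
  claw: [0,0,0,0,0,0,0,0,0,0]
  delta_pos:
    - [0.4,0,-0.2]
    - [1.2,0,-0.6]
    - [1.9,0,-0.9]
    - [1.9,0,-0.9]
    - [-0.9,0,-1.8]
    - [-1.5,0,-3]
    - [-1.5,0,-3]
    - [-1.5,0,-3]
    - [0,0,0]
    - [0,0,0]
  angular:
    - [0,0,0]
    - [0,0,0]
    - [0,0,0]
    - [0,0,0]
    - [0,0,0]
    - [0,0,0]
    - [0,0,0]
    - [0,0,0]
    - [0,0,0]
    - [0,0,0]

```text
clock: 37.0
position: [0.444, -0.2091, 0.133]
ee_rot: [1.813, 2.095, -0.432]
force: [-0.2, -0.5, -0.5]
width: 0.003
gripper_force: 0.0
```

```bash
python3 - <<'E'
from h import *
state();c,n=np.cos(RQ[2]),np.sin(RQ[2]);ims=[]
for nm in ('scene','top','wrist'):
    p=arm.get_image(nm)
    for k in ('loop_hinge','loop_bar','pin_knob','tray_handle','ear_hole'):
        for a in arm.place_of(k,p)[:1]:
            v=px2z(p,a['centre'],.03 if k=='tray_handle' else .024)[:2]-RQ[:2];print(nm,k,round(a['conf'],2),v@[c,n],v@[-n,c])
    if nm=='scene': ims.append(cv2.resize(p['frame'][215:330,230:370],(400,330),interpolation=2))
    if nm=='wrist': ims.append(cv2.resize(p['frame'],(400,330)))
cv2.imwrite('pics/f9.png',np.hstack(ims)[...,::-1])
E
```

```text
j [-0.05  0.3   0.05  2.19  0.7   0.72 -0.42] pos [ 0.444  -0.2091  0.133 ] riser mm [-70.1 -73.9] F [-0.2 -0.5 -0.5]
scene loop_hinge 0.82 0.013493530220124979 -0.10385647812496185
scene loop_bar 0.53 -0.003750607192757021 -0.0813029610031702
scene pin_knob 0.63 0.02280741053196975 -0.13329659084935364
scene tray_handle 0.49 0.013491865647552729 -0.021481112476696127
top loop_hinge 0.5 0.010117952586616765 -0.11115744856993286
top loop_bar 0.47 -0.008441716633223632 -0.07625303952627158
top pin_knob 0.53 0.024715230826283956 -0.13003351116372291
wrist loop_hinge 0.89 0.009228117862799227 -0.1093415297565791
wrist loop_bar 0.86 -0.005152062550875389 -0.07832836567761917
wrist pin_knob 0.85 0.02182292948178779 -0.13026460444013965
wrist tray_handle 0.68 0.01113987749751324 0.00342385077700315
wrist ear_hole 0.84 0.021513499642348086 -0.08263108449261182
```

View pics/f9.png

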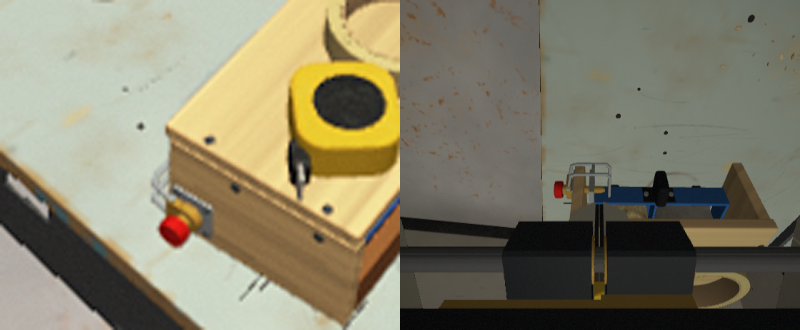

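The pictures show the tray home with the knob in (left, (173,230)) and the loop wrapped round in front of the cheek and ear (right, (588,180)), its bar within about 4 mm of its closed spot. The things on the shelf are unmoved. I hand in.

```bash
python3 -c "
from cell import arm
print(arm.sign_off())"
```

```text
the job is handed in; nothing more can be done
None
```

The tray is fully home against the stop, the hitch pin is all the way in and the wire loop is closed over its end; I handed the job in at about 37 s, without a last direct look at the tins under the shelf.

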